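# Load the deck tray for a plate assay

## Robot

A 7-joint arm with a two-finger parallel gripper is mounted at the origin on a cart in front of the work surface, level with it; the furniture and walls round the work are solid. World frame = base frame: x ahead of the robot, y to its left, z up, the work surface at z = 0. Lengths are in m, angles in degrees, forces in N, time in s.
With the tool pointing down it reaches from about 0.425 to 0.875 m from the base axis. Payload 4.7 kg.
Tool frame: the origin (TCP) lies between the finger pads; the fingertips stand 8 mm ahead of it and the grasp point (between the pads) lies 11 mm behind it (env.tip_extent is the distance from the TCP to the fingertips, in m); z points along the fingers, y is the line along which they close (so a half turn about z gives the same grasp; the last joint's range is limited). The gripper opens to 87 mm and grips with 3 to 60 N. Pads are 19 mm wide; open, the fingers measure 117 mm over their backs; the gripper's body (75 mm by 190 mm) begins 51 mm behind the grasp point.
Start: joints at [-64.739, 18.392, -4.016, 83.108, 1.295, 78.541, -3.26], TCP at [0.269, 0.592, 0.231] pointing down, gripper open.
Joint ranges: [-163.93, 163.93], [-17.29, 119.83], [-79.2, 71.16], [3.27, 140.29], [-89.18, 269.18], [5.43, 117.66], [-154.24, 154.24]. Speed limits (degrees/s): [147.25, 147.25, 180, 180, 180, 180, 180].

## Interface

Orientations are given as [roll, pitch, yaw] about the fixed x, y, z axes, in that order (R = Rz(yaw) Ry(pitch) Rx(roll)).
In Python, from cell import sensors, vision, workorder, env gives the robot as it stands.
- The arm moves only by the tool drive_tool, never from a script. Its argument "moves" is a list of rows, each an object of numbers: "x", "y", "z": the shift along the tool's x, y, z in mm; "rx", "ry", "rz": the turn, a rotation vector about the tool's x, y, z in rad; "fingers": the closure, from -1 (fully open) to 1 (shut). In form: [{"x": .., "y": .., "z": .., "rx": .., "ry": .., "rz": .., "fingers": ..}, ...]. A call has 1 to 20 rows; each row is the pose to reach, as a shift and turn from the pose commanded when the call began, along the tool's axes at that moment; what a row does not reach only later rows make up. A row lasts 1/8 s, in which the tool goes at most 62.5 mm and 10.7 degrees, less where a joint would pass 70% of its speed; a pose out of reach is approached as far as the arm can. A call with a gripper value outside its range is refused whole. The fingers move at their own pace and stop on an object; "force" is the grip in N (left out, the last holds). Time passes only in rows, so rows that repeat a pose let the fingers close. It gives the time, the measured TCP pose, the force, the opening and the grip force at its end, in the units of the state.
- sensors.get_obs(): the state, without advancing time (a new reading comes with each control period).
- vision.read_camera(name): name is "side" or "top"; returns a dict with "image" (480x640x3 uint8, red, green, blue), "fx", "fy", "cx", "cy" (pixels), "R" (3x3) and "t" (3): a world point X has camera coordinates R X + t. Camera axes: x right, y down, z forward; pixel columns grow to the right and rows downward; lengths in m; the calibration is good to about 2 mm. A picture is of the moment at which its call begins. There is no depth.
- workorder.sign_off(): hands the job in; it is judged then, once.
The state is a dict: "time_s": time; "qpos": joint angles; "joint_velocities": joint speeds; "effort": joint torques, N m; "tool_pos": TCP position; "tool_rot": TCP orientation; "force": force on the tool from outside, world axes, zero at the start; "wrist_torque": the same for the moment, N m; "grip_width": finger opening in m; "grasp_force": force on a finger pad.
Only numpy, scipy, OpenCV 4.12 (cv2) and the standard library are available. Lean on these libraries where they do the work, as an engineer would, in place of code of your own. Each camera call takes 0.05 s, during which the arm holds its last target. There are 200 camera calls.

## Task

Load the pipetting machine's deck tray for the next assay run: put the tip box, the white trough, the bottle that stands on the bench and the tall sample tube from the rack each into the free place of the carrier or block that is made for it, standing upright and fully down in it. Keep the bottle and the tube upright on the way, and leave the well plate on the deck where it is.

Things in the scene. Friction and masses are not known exactly. Their poses are not given: they have to be found in the camera images.
- tip_box: pipette tip box to be loaded: white body, yellow top full of tips, 124 x 64 x 52 mm over all; the body (gripped, and standing in the carrier) is 120 (x) x 58 (y) x 45 mm high. Loose on the bench right of the deck, 0.1 to 0.17 kg. Grasp from above across the 58 mm, in the middle of its length. Origin: centre of its underside, z up.
- trough: empty white reagent trough (open pipetting boat) to be loaded: 108 (x) x 44 (y) x 36 mm high, 2.5 mm walls, a small lip at each end (112 mm over the lips). Loose on the bench right of the deck, under 0.1 kg. Grasp from above across its 44 mm outside, in the middle of its length. Origin: centre of its underside, z up.
- bottle: small white reagent bottle with black screw cap to be loaded: 26 mm across, 64 mm tall, under 0.05 kg, standing alone on the bench right of the deck (two like it already stand in the bottle block). Origin: centre of its underside, z up.
- tube: tall stoppered sample tube to be loaded: 113 mm tall, glass 12.8 mm across, stopper 16.8 mm across over the top 20 mm, 14 g. Stands upright in the white rack, apart from the others near its left (+y) end, foot 9 mm above the bench. Grasp the stopper, lift straight up; the foot must rise 60 mm to clear the rack. Origin: centre of its foot, z up.
- rack: white tube rack with two rows of ten places, 59 (x) x 253 (y) x 67 mm high, fixed to the bench; the tall tube stands at x = -12.5, y = +81 mm in it. Four shorter tubes at its right (-y) end stay there. Origin: centre of its underside.
- tip_carrier: target for the tip box: grey base plate 146 (x) x 90 (y) mm on the deck, four corner guides round the larger place, 130 (x) x 70 (y) mm. Its floor is 6 mm above the origin; the guides reach 19 mm and lean 4 mm outward at their tips; sides open between them for fingers. Origin: centre of its underside, on the deck, 16 mm above the bench. Fixed.
- trough_carrier: target for the trough: grey base plate 146 (x) x 90 (y) mm on the deck, four corner guides round a smaller, narrower place, 119 (x) x 55 (y) mm. Its floor is 6 mm above the origin; the guides reach 19 mm and lean 4 mm outward at their tips; sides open between them. Origin: centre of its underside, on the deck, 16 mm above the bench. Fixed.
- bottle_block: target for the bottle: grey block on the deck, 146 (x) x 90 (y) x 42 mm high, three 36 mm bores in a row along x, 47 mm apart, 27 mm deep (floor 15 mm above the origin), countersunk to 42 mm. The outer two hold bottles that do not move; the middle one, at the origin's x, y, is free. Origin: centre of its underside, 16 mm above the bench. Fixed.
- tube_block: target for the tube: grey block on the deck, 146 (x) x 90 (y) x 70 mm high, three 19 mm bores in a row along x, 47 mm apart, 50 mm deep (floor 20 mm above the origin), countersunk to 29 mm. The outer two hold tubes (tops at 133 mm) that do not move; the middle one, at the origin's x, y, is free. Origin: centre of its underside, 16 mm above the bench. Fixed.
- well_plate: bystander: 96-well plate, 128 (x) x 86 (y) x 14 mm, loose on one place of the deck (aluminium tray 350 x 365 mm at the left of the bench, top at 16 mm, with 2 x 3 places 155 mm apart in x, 115 mm in y). Origin: centre of its underside.
Not all that is in view belongs to the job. Leave any blue look-alike of the tube alone.

How it is judged (in metres and radians):
At the end, for the whole second after the job is handed in: Tip box, trough, bottle and tall tube each stand in the free place of their own carrier or block: centred within 10 mm (bottle, tube 8), on its floor within 3 mm, upright (box and trough 3, bottle 9, tube 11 degrees) and in line (box, trough 9 degrees), at rest; well plate within 20 mm of its start (horizontal distance between tip_box and tip_carrier below 0.01 m and z of tip_box in the frame of tip_carrier between 0.002 and 0.009 m and angle between each of tip_box, trough's own z axis and vertical below 0.06 rad and linear speed of each of tip_box, trough, bottle, tube below 0.02 m/s and angle between the x axis of tip_box and the x axis of tip_carrier, either way round below 0.15 rad and horizontal distance between trough and trough_carrier below 0.01 m and z of trough in the frame of trough_carrier between 0.002 and 0.009 m and angle between the x axis of trough and the x axis of trough_carrier, either way round below 0.15 rad and horizontal distance between bottle and bottle_block below 0.008 m and z of bottle in the frame of bottle_block between 0.011 and 0.018 m and angle between bottle's own z axis and vertical below 0.15 rad and horizontal distance between tube and tube_block below 0.008 m and z of tube in the frame of tube_block between 0.016 and 0.023 m and angle between tube's own z axis and vertical below 0.2 rad and distance of well_plate from where it was at the start of the episode below 0.02 m); the robot touches nothing.
It fails at once if the bottle is tipped over (more than 45 degrees) (angle between bottle's own z axis and vertical above 0.8 rad).
It fails at once if the tube is tipped over (more than 45 degrees) (angle between tube's own z axis and vertical above 0.8 rad).
It fails at once if the well plate is pushed more than 20 mm (distance of well_plate from where it was at the start of the episode above 0.02 m).
It also fails if it takes over 128 s, if anything falls off the work surface, if the arm or the gripper's body presses on something with over 40 N, if the wrist force passes 120 N, or if a joint passes its speed limit or range.

## Working session

There is one attempt and no reset: what is moved stays moved. The work goes in short steps, Python scripts to look and compute and a tool call to move; the robot and the scene stay as the last step left them, time stands still between calls to the robot, and variables do not carry over. Pictures are saved under pics/ and viewed, at most 14 in all, crops included, and the job is handed in when it is done.

Besides the shell and the picture viewer there is one more tool, called after ">>>" as name(argument=value, ...) on one line, values as JSON. drive_tool: Moves the arm, as the interface text tells. Its arguments: {"type":"object","properties":{"moves":{"type":"array"},"force":{"type":"number"}},"required":["moves"]}

```bash
mkdir -p pics; ls; cat > h.py <<'E'
import numpy as np, cv2
from cell import sensors, vision, workorder, env
def shot(n,f):
    c=vision.read_camera(n); cv2.imwrite('pics/'+f,cv2.cvtColor(c['image'],cv2.COLOR_RGB2BGR)); return c
def cast(c,u,v,z):
    R=np.array(c['R']);t=np.array(c['t']);o=-R.T@t
    d=R.T@np.array([(u-c['cx'])/c['fx'],(v-c['cy'])/c['fy'],1]); return o+d*(z-o[2])/d[2]
def proj(c,X):
    p=np.array(c['R'])@np.array(X)+np.array(c['t']); return np.array([c['fx']*p[0]/p[2]+c['cx'],c['fy']*p[1]/p[2]+c['cy']])
E
python3 - <<'E'
from h import *
for n in('top','side'):
    c=shot(n,n+'0.png'); R=np.array(c['R']);print(n,c['fx'],c['cx'],c['cy'],-R.T@c['t'],R.round(3).tolist())
o=sensors.get_obs();print(o['time_s'],o['tool_pos'],o['tool_rot'],o['grip_width'],o['force'],env.tip_extent)
E
```

```text
pics
top 477.56609570684043 315.3368579774409 240.6215923295157 [ 0.2966338  -0.01741519  1.16371391] [[0.06, -0.998, 0.005], [-0.975, -0.06, -0.215], [0.215, 0.008, -0.977]]
side 556.8093213752793 315.6991661514005 240.67139950557066 [ 0.22214417 -1.08550598  0.47617008] [[0.956, -0.292, 0.005], [-0.1, -0.344, -0.933], [0.275, 0.892, -0.359]]
0.1 [0.26892434 0.591223   0.22955366] [-1.79900772e+02  6.25498411e-03  1.55547294e+02] 0.0871025381322225 [ 0.25569772 -0.03226252 -0.18837842] 0.008
```

View pics/top0.png

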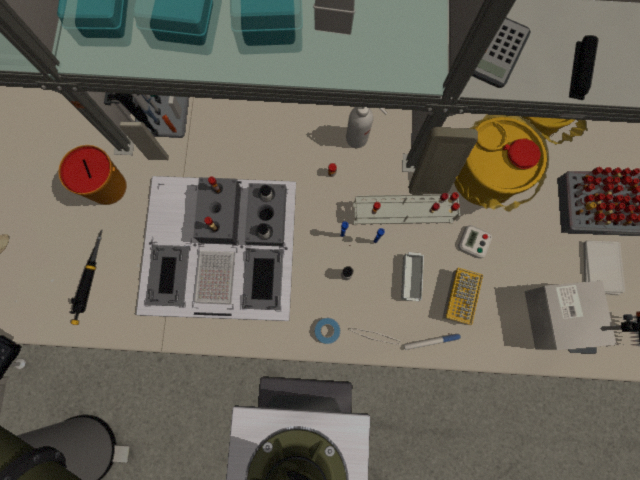

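View pics/side0.png

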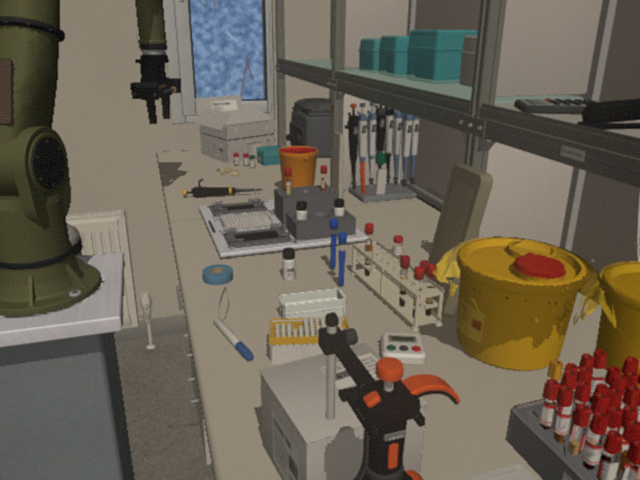

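The top view shows these items:
- **Deck:** around (215,245). The tube block is at (215,210), the bottle block at (265,210), carriers at (167,275) and (262,278), and the well plate at (215,277).
- **Bench:** bottle at (347,272), trough at (412,276), tip box at (463,295).
- **Rack:** around (407,208).

Tube candidates are red (376,207) in the rack's left end, red (332,169) loose behind, and blue (344,229) and (380,236). The one at (376,207) fits: it is red, in the rack and near the +y end. I'll confirm it in a crop.

```bash
python3 - <<'E'
from h import *
t=cv2.imread('pics/top0.png'); s=cv2.imread('pics/side0.png')
cv2.imwrite('pics/c1.png',cv2.resize(t[165:330,130:310],None,fx=3.6,fy=3.6,interpolation=cv2.INTER_CUBIC))
cv2.imwrite('pics/c2.png',cv2.resize(t[145:335,320:490],None,fx=3.1,fy=3.1,interpolation=cv2.INTER_CUBIC))
cv2.imwrite('pics/c3.png',cv2.resize(s[170:370,200:460],None,fx=3,fy=3,interpolation=cv2.INTER_CUBIC))
E
```

```text
(no output)
```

View pics/c1.png

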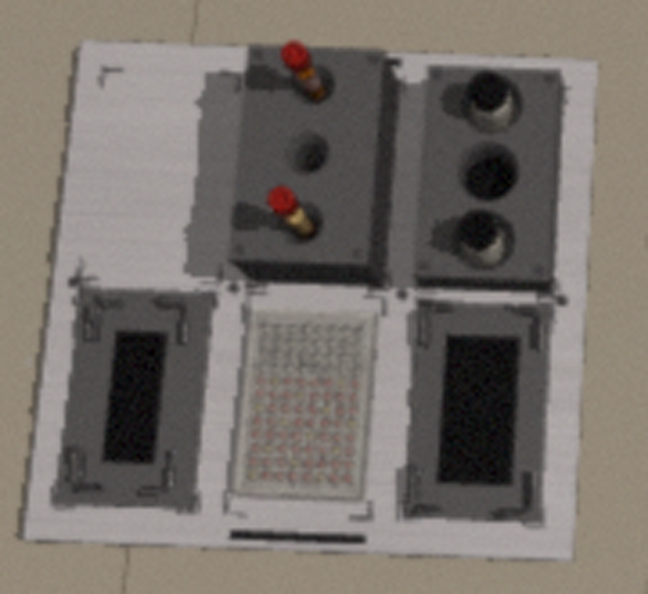

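View pics/c2.png

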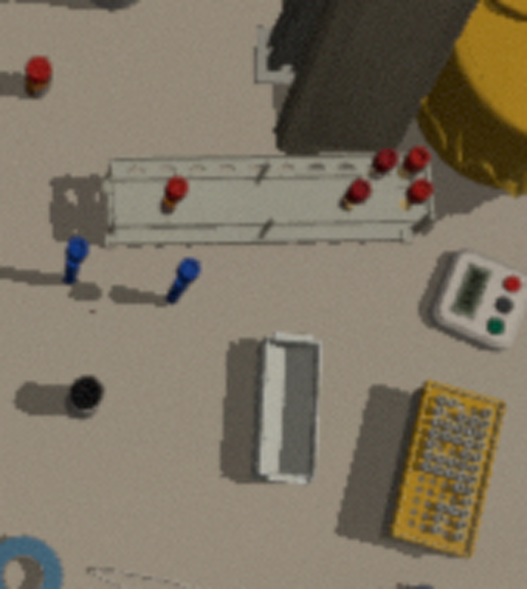

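View pics/c3.png

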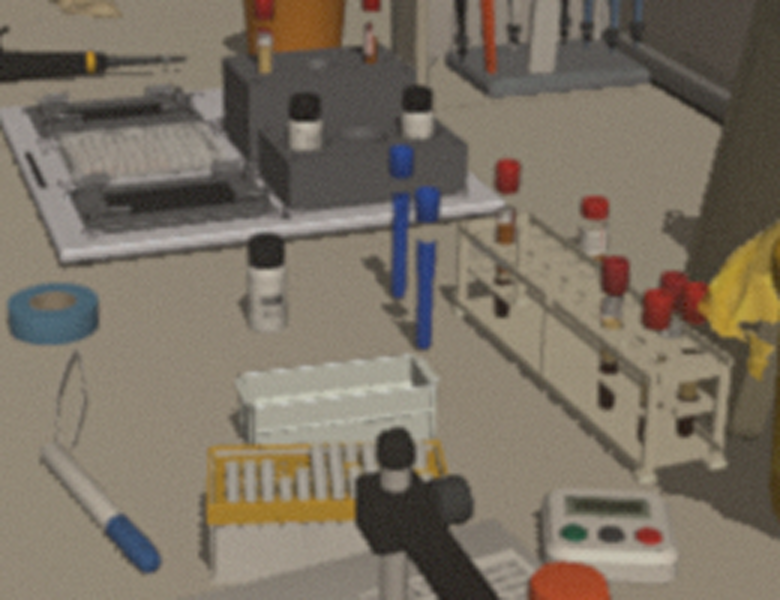

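Left carrier (guides closer in) is the trough carrier, and the right one is the tip carrier. The tall red tube is confirmed in the rack at top ≈(376,206), side ≈(369,228). The two blue ones stand free on the bench, so I leave those alone.

```bash
cat >> h.py <<'E'
def tri(a,pa,b,pb):
    P=lambda c:np.array([[c['fx'],0,c['cx']],[0,c['fy'],c['cy']],[0,0,1]])@np.c_[np.array(c['R']),np.array(c['t'])]
    X=cv2.triangulatePoints(P(a),P(b),np.array(pa,float),np.array(pb,float)).ravel(); return X[:3]/X[3]
E
python3 - <<'E'
from h import *
a=vision.read_camera('top');b=vision.read_camera('side')
T=lambda u,v:((u+.5)/3.6-.5+130,(v+.5)/3.6-.5+165)
B=lambda u,v:((u+.5)/3.1-.5+320,(v+.5)/3.1-.5+145)
S=lambda u,v:((u+.5)/3-.5+200,(v+.5)/3-.5+170)
r=lambda x:(np.array(x)*1000).round(0)
C=[cast(a,*T(*p),.016) for p in((83,42),(597,60),(573,558),(22,540))]
print('deck',[r(c[:2]) for c in C],[r(np.linalg.norm(C[i]-C[i-1])) for i in range(4)]);c=np.mean(C,0)
xd=(C[0]+C[1]-C[2]-C[3])[:2];th=np.arctan2(xd[1],xd[0]);print('c',r(c),np.degrees(th))
yd=(C[0]+C[3]-C[1]-C[2])[:2];print('yaw2',np.degrees(np.arctan2(-yd[0],yd[1])))
Rm=np.array([[np.cos(th),-np.sin(th)],[np.sin(th),np.cos(th)]])
for n,p,z in(('tubeblk',(311,153),.086),('botblk',(490,172),.058),('trC',(135,397),.022),('tipC',(479,410),.022),('plate',(304,402),.03)):
    X=cast(a,*T(*p),z);print(n,r(X),'deckframe',r(Rm.T@(X-c)[:2]))
for n,cs in(('tipC plate',((412,298),(552,306),(542,522),(400,513))),('trC plate',((82,288),(215,292),(200,510),(55,503)))):
    C=[cast(a,*T(*p),.022) for p in cs];print(n,r(np.mean(C,0)),[r(np.linalg.norm(C[i]-C[i-1])) for i in range(4)])
for n,cs,z in (('tubeblk',((248,45),(386,50),(372,268),(232,262)),.086),('botblk',((430,66),(560,72),(550,280),(416,275)),.058)):
    C=[cast(a,*T(*p),z) for p in cs];print(n,r(np.mean(C,0)),[r(np.linalg.norm(C[i]-C[i-1])) for i in range(4)])
for n,p,q in(('bottle',(86,391),(267,241)),('stopper',(176,186),(508,163)),('blue1',(76,244),(401,148)),('blue2',(189,265),(428,190)),('loosered',(38,67),(594,199)),('tr++',(277,333),(410,357)),('tr+-',(322,338),(437,387)),('tr--',(310,483),(248,403)),('tr-+',(258,477),(238,377))):
    print(n,r(tri(a,B(*p),b,S(*q))))
im=cv2.cvtColor(a['image'],cv2.COLOR_RGB2HSV)
m=cv2.inRange(im,(15,110,90),(35,255,255));m[:,:440]=0;m[:,485:]=0;m[:265]=0;m[330:]=0
m=cv2.morphologyEx(m,cv2.MORPH_CLOSE,np.ones((9,9)))
k=max(cv2.findContours(m,0,1)[0],key=cv2.contourArea)
C=np.array([cast(a,*p,.050) for p in cv2.boxPoints(cv2.minAreaRect(k))]);print('tip',r(C.mean(0)),r(C[:,:2]).tolist(),[r(np.linalg.norm(C[i]-C[i-1])) for i in range(4)])
C=np.array([cast(a,*B(*p),.052) for p in((427,380),(504,402),(470,556),(392,540))]);print('tip hand',r(C[:,:2]).tolist(),r(C.mean(0)))
m=cv2.inRange(im,(0,0,0),(180,255,60));m[:,:335]=0;m[:,360:]=0;m[:260]=0;m[283:]=0
k=max(cv2.findContours(m,0,1)[0],key=cv2.contourArea);(u,v),rr=cv2.minEnclosingCircle(k);print('cap',u,v,rr,r(cast(a,u,v,.064)))
C=np.array([cast(a,*B(*p),.036) for p in((277,333),(322,338),(310,483),(258,477))]);print('trough',r(C[:,:2]).tolist(),r(C.mean(0)))
print('rack corners',[r(cast(a,*B(*p),.067)[:2]) for p in((110,160),(432,152),(410,240),(106,243))])
print('panel foot',r(cast(a,*B(280,140),0)),'panel top',r(cast(a,471,127,.25)),r(tri(a,(415,190),b,(440,250))),r(tri(a,(443,128),b,(452,166))))
E
```

```text
deck [array([691., 413.]), array([700.,  51.]), array([354.,  43.]), array([344., 407.])] [np.float64(347.0), np.float64(362.0), np.float64(346.0), np.float64(364.0)]
c [522. 229.  16.] 1.159915558733961
yaw2 1.5154477202281744
tubeblk [600. 229.  86.] deckframe [78. -2.]
botblk [602. 115.  58.] deckframe [  78. -116.]
trC [442. 343.  22.] deckframe [-78. 116.]
tipC [447. 113.  22.] deckframe [ -77. -114.]
plate [445. 228.  30.] deckframe [-78.   1.]
tipC plate [448. 114.  22.] [np.float64(145.0), np.float64(95.0), np.float64(145.0), np.float64(94.0)]
trC plate [442. 341.  22.] [np.float64(145.0), np.float64(90.0), np.float64(147.0), np.float64(96.0)]
tubeblk [599. 229.  86.] [np.float64(147.0), np.float64(91.0), np.float64(148.0), np.float64(90.0)]
botblk [602. 115.  58.] [np.float64(145.0), np.float64(88.0), np.float64(144.0), np.float64(88.0)]
bottle [473. -87.  61.]
stopper [ 619. -143.  120.]
blue1 [572. -72. 112.]
blue2 [ 561. -155.  112.]
loosered [734. -38.  46.]
tr++ [ 526. -234.   38.]
tr+- [ 528. -270.   34.]
tr-- [ 416. -262.   36.]
tr-+ [ 419. -223.   33.]
tip [ 432. -363.   50.] [[376.0, -318.0], [499.0, -346.0], [487.0, -409.0], [366.0, -379.0]] [np.float64(62.0), np.float64(125.0), np.float64(64.0), np.float64(125.0)]
tip hand [[498.0, -347.0], [485.0, -405.0], [367.0, -378.0], [376.0, -320.0]] [ 431. -362.   52.]
cap 346.0 272.0 6.403224468231201 [469. -84.  64.]
trough [[531.0, -235.0], [529.0, -270.0], [416.0, -262.0], [418.0, -223.0]] [ 473. -247.   36.]
rack corners [array([653., -97.]), array([ 675., -347.]), array([ 603., -330.]), array([586., -97.])]
panel foot [ 701. -242.    0.] panel top [ 758. -317.  250.] [ 698. -247.   90.] [ 735. -252.  257.]
```

```bash
cat >> h.py <<'E'
def go(*targets):
    o=sensors.get_obs(); p=np.array(o['tool_pos'])*1000
    from scipy.spatial.transform import Rotation as Q
    R0=Q.from_euler('xyz',o['tool_rot'],degrees=True)
    print('t',round(o['time_s'],2),'pos',p.round(1),'rot',np.round(o['tool_rot'],1),'w',round(o['grip_width']*1000,1),'gf',np.round(o['grasp_force'],1),'F',np.round(o['force'],1))
    for x,y,z,yaw in targets:
        d=R0.inv().apply(np.array([x,y,z])-p); w=(R0.inv()*Q.from_euler('xyz',[180,0,yaw],degrees=True)).as_rotvec()
        print((x,y,z,yaw),'->',d.round(1),w.round(3))
E
python3 - <<'E'
from h import *
a=vision.read_camera('top');b=vision.read_camera('side');P=[]
for c,(x0,x1,y0,y1) in((a,(368,386,198,216)),(b,(355,380,218,238))):
    h=cv2.cvtColor(c['image'],cv2.COLOR_RGB2HSV);m=(cv2.inRange(h,(0,120,60),(8,255,255))|cv2.inRange(h,(170,120,60),(180,255,255)))
    M=np.zeros_like(m);M[y0:y1,x0:x1]=m[y0:y1,x0:x1];q=cv2.moments(M,True);P.append((q['m10']/q['m00'],q['m01']/q['m00']));print(P[-1],q['m00'],cv2.boundingRect(M))
print('stopper mid',tri(a,P[0],b,P[1]).round(4))
print('shelf edge .45',cast(a,250,93,.45).round(2))
go((520,250,250,160),(520,-150,250,165),(432,-363,200,166.7))
E
```

```text
(376.61538461538464, 205.17948717948718) 39.0 (374, 202, 7, 8)
(368.97222222222223, 228.06944444444446) 72.0 (366, 223, 7, 11)
stopper mid [ 0.6198 -0.1441  0.1124]
shelf edge .45 [0.69 0.11 0.45]
t 0.3 pos [269.  591.5 230.2] rot [-180.     0.   155.6] w 86.9 gf 0.0 F [-0.   0.2  0.2]
(520, 250, 250, 160) -> [-369.8 -207.1  -19.6] [-0.001  0.    -0.078]
(520, -150, 250, 165) -> [-535.4 -571.2  -19.4] [-0.001  0.    -0.165]
(432, -363, 200, 166.7) -> [-543.4 -801.5   30.7] [-0.001  0.    -0.195]
```

>>> drive_tool(moves=[{"x":-60,"y":-34,"z":-20},{"x":-120,"y":-67,"z":-20},{"x":-175,"y":-98,"z":-20},{"x":-230,"y":-130,"z":-20},{"x":-285,"y":-160,"z":-20},{"x":-340,"y":-190,"z":-20},{"x":-370,"y":-207,"z":-20,"rz":-0.08},{"x":-395,"y":-260,"z":-20,"rz":-0.09},{"x":-418,"y":-310,"z":-20,"rz":-0.1},{"x":-440,"y":-360,"z":-20,"rz":-0.12},{"x":-462,"y":-410,"z":-20,"rz":-0.13},{"x":-485,"y":-460,"z":-20,"rz":-0.14},{"x":-508,"y":-510,"z":-20,"rz":-0.15},{"x":-535,"y":-571,"z":-20,"rz":-0.165},{"x":-538,"y":-630,"z":-20,"rz":-0.18},{"x":-540,"y":-690,"z":-10,"rz":-0.195},{"x":-542,"y":-750,"z":10,"rz":-0.195},{"x":-543,"y":-801,"z":30,"rz":-0.195},{"x":-543,"y":-801,"z":30,"rz":-0.195},{"x":-543,"y":-801,"z":30,"rz":-0.195}])

```text
invalid input at $.moves[0]: expected keys x, y, z, rx, ry, rz, fingers
```

```bash
python3 - <<'E'
from h import *
go((432,-363,100,166.7),(432,-363,17,166.7))
E
```

```text
t 0.3 pos [269.  591.5 230.2] rot [-180.     0.   155.6] w 86.9 gf 0.0 F [-0.   0.2  0.2]
(432, -363, 100, 166.7) -> [-543.4 -801.4  130.7] [-0.001  0.    -0.195]
(432, -363, 17, 166.7) -> [-543.4 -801.4  213.7] [-0.001  0.    -0.195]
```

>>> drive_tool(moves=[{"x":-370,"y":-207,"z":-20,"rx":0,"ry":0,"rz":-0.08,"fingers":-1},{"x":-370,"y":-207,"z":-20,"rx":0,"ry":0,"rz":-0.08,"fingers":-1},{"x":-370,"y":-207,"z":-20,"rx":0,"ry":0,"rz":-0.08,"fingers":-1},{"x":-370,"y":-207,"z":-20,"rx":0,"ry":0,"rz":-0.08,"fingers":-1},{"x":-370,"y":-207,"z":-20,"rx":0,"ry":0,"rz":-0.08,"fingers":-1},{"x":-370,"y":-207,"z":-20,"rx":0,"ry":0,"rz":-0.08,"fingers":-1},{"x":-535,"y":-571,"z":-20,"rx":0,"ry":0,"rz":-0.165,"fingers":-1},{"x":-535,"y":-571,"z":-20,"rx":0,"ry":0,"rz":-0.165,"fingers":-1},{"x":-535,"y":-571,"z":-20,"rx":0,"ry":0,"rz":-0.165,"fingers":-1},{"x":-535,"y":-571,"z":-20,"rx":0,"ry":0,"rz":-0.165,"fingers":-1},{"x":-535,"y":-571,"z":-20,"rx":0,"ry":0,"rz":-0.165,"fingers":-1},{"x":-535,"y":-571,"z":-20,"rx":0,"ry":0,"rz":-0.165,"fingers":-1},{"x":-535,"y":-571,"z":-20,"rx":0,"ry":0,"rz":-0.165,"fingers":-1},{"x":-543,"y":-801,"z":30,"rx":0,"ry":0,"rz":-0.195,"fingers":-1},{"x":-543,"y":-801,"z":30,"rx":0,"ry":0,"rz":-0.195,"fingers":-1},{"x":-543,"y":-801,"z":30,"rx":0,"ry":0,"rz":-0.195,"fingers":-1},{"x":-543,"y":-801,"z":30,"rx":0,"ry":0,"rz":-0.195,"fingers":-1},{"x":-543,"y":-801,"z":30,"rx":0,"ry":0,"rz":-0.195,"fingers":-1},{"x":-543,"y":-801,"z":30,"rx":0,"ry":0,"rz":-0.195,"fingers":-1},{"x":-543,"y":-801,"z":30,"rx":0,"ry":0,"rz":-0.195,"fingers":-1}])

```text
time_s: 2.8
tool_pos: [0.4332, -0.3606, 0.2007]
tool_rot: [180.0, 0.0, 166.9]
force: [-0.3, 0.2, 0.2]
grip_width: 0.087
grasp_force: 0.0
```

```bash
python3 - <<'E'
from h import *
go((432,-363,100,166.7),(432,-363,17,166.7))
E
```

```text
t 2.8 pos [ 433.2 -360.6  200.7] rot [180.    0.  166.9] w 87.0 gf 0.0 F [-0.3  0.2  0.2]
(432, -363, 100, 166.7) -> [  0.6  -2.7 100.7] [0.001 0.001 0.003]
(432, -363, 17, 166.7) -> [  0.7  -2.7 183.7] [0.001 0.001 0.003]
```

>>> drive_tool(force=25, moves=[{"x":0,"y":-3,"z":60,"rx":0,"ry":0,"rz":0,"fingers":-1},{"x":0,"y":-3,"z":110,"rx":0,"ry":0,"rz":0,"fingers":-1},{"x":0,"y":-3,"z":145,"rx":0,"ry":0,"rz":0,"fingers":-1},{"x":0,"y":-3,"z":170,"rx":0,"ry":0,"rz":0,"fingers":-1},{"x":0,"y":-3,"z":184,"rx":0,"ry":0,"rz":0,"fingers":-1},{"x":0,"y":-3,"z":184,"rx":0,"ry":0,"rz":0,"fingers":-1},{"x":0,"y":-3,"z":184,"rx":0,"ry":0,"rz":0,"fingers":1},{"x":0,"y":-3,"z":184,"rx":0,"ry":0,"rz":0,"fingers":1},{"x":0,"y":-3,"z":184,"rx":0,"ry":0,"rz":0,"fingers":1},{"x":0,"y":-3,"z":184,"rx":0,"ry":0,"rz":0,"fingers":1},{"x":0,"y":-3,"z":184,"rx":0,"ry":0,"rz":0,"fingers":1},{"x":0,"y":-3,"z":184,"rx":0,"ry":0,"rz":0,"fingers":1}])

```text
time_s: 4.3
tool_pos: [0.4314, -0.3653, 0.017]
tool_rot: [180.0, 0.0, 166.7]
force: [-0.3, 0.4, 5.4]
grip_width: 0.058
grasp_force: 25.0
```

```bash
python3 - <<'E'
from h import *
go((432,-363,250,170),(500,-130,250,178),(447,114,250,181.3))
E
```

```text
t 4.3 pos [ 431.4 -365.3   17. ] rot [180.    0.  166.7] w 58.0 gf 25.0 F [-0.3  0.4  5.4]
(432, -363, 250, 170) -> [-2.00e-01  2.40e+00 -2.33e+02] [-0.     0.001 -0.057]
(500, -130, 250, 178) -> [ -12.9  244.8 -233. ] [-0.     0.001 -0.197]
(447, 114, 250, 181.3) -> [  94.8  470.1 -233.1] [-0.     0.001 -0.254]
```

>>> drive_tool(moves=[{"x":0,"y":0,"z":-30,"rx":0,"ry":0,"rz":0,"fingers":1},{"x":0,"y":0,"z":-80,"rx":0,"ry":0,"rz":0,"fingers":1},{"x":0,"y":0,"z":-135,"rx":0,"ry":0,"rz":0,"fingers":1},{"x":0,"y":0,"z":-190,"rx":0,"ry":0,"rz":0,"fingers":1},{"x":-5,"y":40,"z":-225,"rx":0,"ry":0,"rz":-0.05,"fingers":1},{"x":-8,"y":90,"z":-233,"rx":0,"ry":0,"rz":-0.1,"fingers":1},{"x":-10,"y":140,"z":-233,"rx":0,"ry":0,"rz":-0.14,"fingers":1},{"x":-12,"y":190,"z":-233,"rx":0,"ry":0,"rz":-0.17,"fingers":1},{"x":-13,"y":245,"z":-233,"rx":0,"ry":0,"rz":-0.2,"fingers":1},{"x":8,"y":290,"z":-233,"rx":0,"ry":0,"rz":-0.21,"fingers":1},{"x":30,"y":335,"z":-233,"rx":0,"ry":0,"rz":-0.22,"fingers":1},{"x":50,"y":380,"z":-233,"rx":0,"ry":0,"rz":-0.23,"fingers":1},{"x":70,"y":425,"z":-233,"rx":0,"ry":0,"rz":-0.24,"fingers":1},{"x":85,"y":455,"z":-220,"rx":0,"ry":0,"rz":-0.25,"fingers":1},{"x":95,"y":470,"z":-180,"rx":0,"ry":0,"rz":-0.254,"fingers":1},{"x":95,"y":470,"z":-130,"rx":0,"ry":0,"rz":-0.254,"fingers":1},{"x":95,"y":470,"z":-100,"rx":0,"ry":0,"rz":-0.254,"fingers":1},{"x":95,"y":470,"z":-100,"rx":0,"ry":0,"rz":-0.254,"fingers":1},{"x":95,"y":470,"z":-100,"rx":0,"ry":0,"rz":-0.254,"fingers":1}])

```text
time_s: 6.68
tool_pos: [0.4474, 0.1143, 0.1176]
tool_rot: [180.0, 0.1, -178.7]
force: [0.6, 0.2, -1.7]
grip_width: 0.0576
grasp_force: 25.0
```

```bash
python3 - <<'E'
from h import *
go((447,114,60,181.3),(447,114,40,181.3))
a=shot('top','t1.png')['image'];b=shot('side','s1.png')['image']
A=cv2.resize(a[210:340,190:320],(520,520));B=cv2.resize(b[150:280,190:320],(520,520))
cv2.imwrite('pics/c4.png',cv2.cvtColor(cv2.resize(np.hstack([A,B]),(800,400)),cv2.COLOR_RGB2BGR))
E
```

```text
t 6.67 pos [447.4 114.3 117.6] rot [ 1.800e+02  1.000e-01 -1.787e+02] w 57.6 gf 25.0 F [ 0.6  0.2 -1.7]
(447, 114, 60, 181.3) -> [ 0.5 -0.3 57.6] [ 0.     0.001 -0.001]
(447, 114, 40, 181.3) -> [ 0.5 -0.3 77.6] [ 0.     0.001 -0.001]
```

View pics/c4.png

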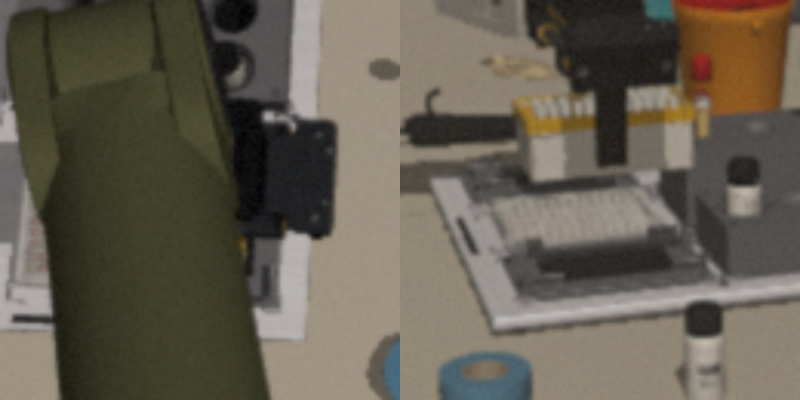

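The box hangs level, with the finger at its middle (crop px 612; box bottom corners at 527 and 693). A quick number check before lowering.

```bash
python3 - <<'E'
from h import *
b=vision.read_camera('side')
f=lambda u,v:(190+(u-400)*.325,150+v*.325)
L,R=cast(b,*f(527,180),.1006),cast(b,*f(693,172),.1006);print(L,R,(L+R)/2,np.linalg.norm(L-R))
E
```

```text
[0.38846863 0.09036564 0.1006    ] [0.50752978 0.0761053  0.1006    ] [0.44799921 0.08323547 0.1006    ] 0.1199121137680615
```

>>> drive_tool(moves=[{"x":0,"y":0,"z":35,"rx":0,"ry":0,"rz":0,"fingers":1},{"x":0,"y":0,"z":55,"rx":0,"ry":0,"rz":0,"fingers":1},{"x":0,"y":0,"z":65,"rx":0,"ry":0,"rz":0,"fingers":1},{"x":0,"y":0,"z":72,"rx":0,"ry":0,"rz":0,"fingers":1},{"x":0,"y":0,"z":77,"rx":0,"ry":0,"rz":0,"fingers":1},{"x":0,"y":0,"z":77,"rx":0,"ry":0,"rz":0,"fingers":1},{"x":0,"y":0,"z":77,"rx":0,"ry":0,"rz":0,"fingers":1}])

```text
time_s: 7.7
tool_pos: [0.447, 0.1142, 0.04]
tool_rot: [180.0, 0.0, -178.7]
force: [-1.0, 0.9, -1.4]
grip_width: 0.0579
grasp_force: 25.0
```

```bash
python3 - <<'E'
from h import *
go((447,114,200,181.3))
E
```

```text
t 7.7 pos [447.  114.2  40. ] rot [ 180.     0.  -178.7] w 57.9 gf 25.0 F [-1.   0.9 -1.4]
(447, 114, 200, 181.3) -> [-1.0e-01 -2.0e-01 -1.6e+02] [ 0.     0.001 -0.   ]
```

>>> drive_tool(moves=[{"x":0,"y":0,"z":0,"rx":0,"ry":0,"rz":0,"fingers":-1},{"x":0,"y":0,"z":0,"rx":0,"ry":0,"rz":0,"fingers":-1},{"x":0,"y":0,"z":0,"rx":0,"ry":0,"rz":0,"fingers":-1},{"x":0,"y":0,"z":0,"rx":0,"ry":0,"rz":0,"fingers":-1},{"x":0,"y":0,"z":-30,"rx":0,"ry":0,"rz":0,"fingers":-1},{"x":0,"y":0,"z":-85,"rx":0,"ry":0,"rz":0,"fingers":-1},{"x":0,"y":0,"z":-140,"rx":0,"ry":0,"rz":0,"fingers":-1},{"x":0,"y":0,"z":-190,"rx":0,"ry":0,"rz":0,"fingers":-1},{"x":-18,"y":-361,"z":-200,"rx":0,"ry":0,"rz":0.113,"fingers":-1},{"x":-18,"y":-361,"z":-200,"rx":0,"ry":0,"rz":0.113,"fingers":-1},{"x":-18,"y":-361,"z":-200,"rx":0,"ry":0,"rz":0.113,"fingers":-1},{"x":-18,"y":-361,"z":-200,"rx":0,"ry":0,"rz":0.113,"fingers":-1},{"x":-18,"y":-361,"z":-200,"rx":0,"ry":0,"rz":0.113,"fingers":-1},{"x":-18,"y":-361,"z":-200,"rx":0,"ry":0,"rz":0.113,"fingers":-1},{"x":-18,"y":-361,"z":-150,"rx":0,"ry":0,"rz":0.113,"fingers":-1},{"x":-18,"y":-361,"z":-100,"rx":0,"ry":0,"rz":0.113,"fingers":-1},{"x":-18,"y":-361,"z":-80,"rx":0,"ry":0,"rz":0.113,"fingers":-1},{"x":-18,"y":-361,"z":-80,"rx":0,"ry":0,"rz":0.113,"fingers":-1}])

```text
time_s: 9.95
tool_pos: [0.4713, -0.2459, 0.1179]
tool_rot: [180.0, -0.2, 174.8]
force: [0.3, -0.2, 0.3]
grip_width: 0.0871
grasp_force: 0.0
```

```bash
python3 - <<'E'
from h import *
go((473,-247,100,174.8),(473,-247,13,174.8))
a=shot('top','t2.png')['image'];b=shot('side','s2.png')['image']
A=cv2.resize(a[210:340,190:320],(520,520));B=cv2.resize(b[150:280,190:320],(520,520))
cv2.imwrite('pics/c5.png',cv2.cvtColor(cv2.resize(np.hstack([A,B]),(800,400)),cv2.COLOR_RGB2BGR))
E
```

```text
t 9.95 pos [ 471.3 -245.9  117.9] rot [180.   -0.2 174.8] w 87.1 gf 0.0 F [ 0.3 -0.2  0.3]
(473, -247, 100, 174.8) -> [-1.9 -1.  17.9] [ 0.    -0.004 -0.   ]
(473, -247, 13, 174.8) -> [ -2.2  -1.  104.9] [ 0.    -0.004 -0.   ]
```

View pics/c5.png

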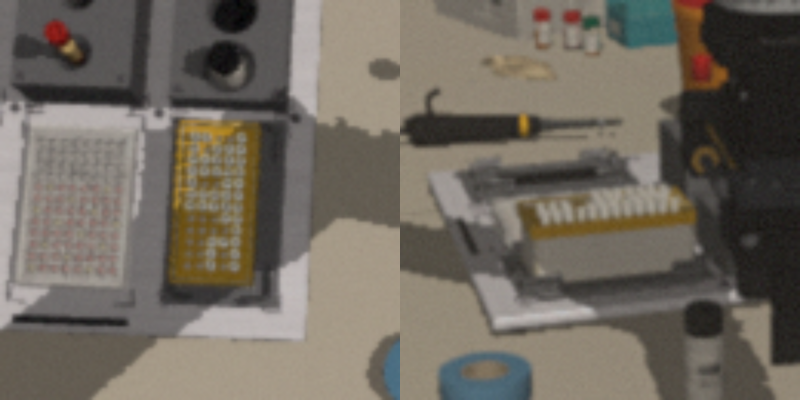

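The tip box sits in its carrier (crop 215,205), and the well plate hasn't moved. I'll check its numbers and grasp the trough.

>>> drive_tool(force=10, moves=[{"x":-2,"y":-1,"z":40,"rx":0,"ry":0,"rz":0,"fingers":-1},{"x":-2,"y":-1,"z":75,"rx":0,"ry":0,"rz":0,"fingers":-1},{"x":-2,"y":-1,"z":95,"rx":0,"ry":0,"rz":0,"fingers":-1},{"x":-2,"y":-1,"z":105,"rx":0,"ry":0,"rz":0,"fingers":-1},{"x":-2,"y":-1,"z":105,"rx":0,"ry":0,"rz":0,"fingers":-1},{"x":-2,"y":-1,"z":105,"rx":0,"ry":0,"rz":0,"fingers":1},{"x":-2,"y":-1,"z":105,"rx":0,"ry":0,"rz":0,"fingers":1},{"x":-2,"y":-1,"z":105,"rx":0,"ry":0,"rz":0,"fingers":1},{"x":-2,"y":-1,"z":105,"rx":0,"ry":0,"rz":0,"fingers":1},{"x":-2,"y":-1,"z":105,"rx":0,"ry":0,"rz":0,"fingers":1},{"x":-2,"y":-1,"z":105,"rx":0,"ry":0,"rz":0,"fingers":1},{"x":-2,"y":-1,"z":105,"rx":0,"ry":0,"rz":0,"fingers":1}])

```text
time_s: 11.55
tool_pos: [0.4746, -0.2476, 0.0146]
tool_rot: [180.0, 0.0, 174.8]
force: [-0.7, -0.2, 1.8]
grip_width: 0.0444
grasp_force: 9.8
```

```bash
python3 - <<'E'
from h import *
go((473,-247,250,175),(510,40,250,178),(442,342,250,181.3))
a=vision.read_camera('top')
C=np.array([cast(a,190+u*.325,210+v*.325,.072) for u,v in((180,122),(262,122),(250,288),(168,284))]);print(C.mean(0),C.round(3).tolist())
E
```

```text
t 11.55 pos [ 474.6 -247.6   14.6] rot [180.    0.  174.8] w 44.4 gf 9.8 F [-0.7 -0.2  1.8]
(473, -247, 250, 175) -> [   1.6    0.4 -235.4] [ 0.     0.    -0.004]
(510, 40, 250, 178) -> [  -9.2  289.6 -235.4] [ 0.     0.    -0.056]
(442, 342, 250, 181.3) -> [  85.9  584.2 -235.3] [ 0.     0.    -0.113]
[0.44621159 0.11387304 0.072     ] [[0.506, 0.146, 0.072], [0.51, 0.084, 0.072], [0.385, 0.083, 0.072], [0.384, 0.143, 0.072]]
```

>>> drive_tool(moves=[{"x":0,"y":0,"z":-30,"rx":0,"ry":0,"rz":0,"fingers":1},{"x":0,"y":0,"z":-80,"rx":0,"ry":0,"rz":0,"fingers":1},{"x":0,"y":0,"z":-135,"rx":0,"ry":0,"rz":0,"fingers":1},{"x":0,"y":0,"z":-190,"rx":0,"ry":0,"rz":0,"fingers":1},{"x":-2,"y":45,"z":-225,"rx":0,"ry":0,"rz":-0.01,"fingers":1},{"x":-9,"y":290,"z":-235,"rx":0,"ry":0,"rz":-0.056,"fingers":1},{"x":-9,"y":290,"z":-235,"rx":0,"ry":0,"rz":-0.056,"fingers":1},{"x":-9,"y":290,"z":-235,"rx":0,"ry":0,"rz":-0.056,"fingers":1},{"x":-9,"y":290,"z":-235,"rx":0,"ry":0,"rz":-0.056,"fingers":1},{"x":86,"y":584,"z":-235,"rx":0,"ry":0,"rz":-0.113,"fingers":1},{"x":86,"y":584,"z":-235,"rx":0,"ry":0,"rz":-0.113,"fingers":1},{"x":86,"y":584,"z":-235,"rx":0,"ry":0,"rz":-0.113,"fingers":1},{"x":86,"y":584,"z":-235,"rx":0,"ry":0,"rz":-0.113,"fingers":1},{"x":86,"y":584,"z":-235,"rx":0,"ry":0,"rz":-0.113,"fingers":1},{"x":86,"y":584,"z":-235,"rx":0,"ry":0,"rz":-0.113,"fingers":1},{"x":86,"y":584,"z":-180,"rx":0,"ry":0,"rz":-0.113,"fingers":1},{"x":86,"y":584,"z":-130,"rx":0,"ry":0,"rz":-0.113,"fingers":1},{"x":86,"y":584,"z":-100,"rx":0,"ry":0,"rz":-0.113,"fingers":1},{"x":86,"y":584,"z":-100,"rx":0,"ry":0,"rz":-0.113,"fingers":1}])

```text
time_s: 13.98
tool_pos: [0.4407, 0.3392, 0.1119]
tool_rot: [-179.7, -0.2, -178.8]
force: [-0.9, -0.6, -0.7]
grip_width: 0.0447
grasp_force: 9.8
```

```bash
python3 - <<'E'
from h import *
go((442,342,60,181.3),(442,342,36.6,181.3))
b=shot('side','s3.png')['image']
cv2.imwrite('pics/c6.png',cv2.cvtColor(cv2.resize(b[130:260,160:320],(800,650))[:600],cv2.COLOR_RGB2BGR))
E
```

```text
t 13.97 pos [440.7 339.2 111.9] rot [-179.7   -0.2 -178.8] w 44.7 gf 9.8 F [-0.9 -0.6 -0.7]
(442, 342, 60, 181.3) -> [-1.6  3.  51.9] [-0.004 -0.004 -0.002]
(442, 342, 36.6, 181.3) -> [-1.7  3.1 75.3] [-0.004 -0.004 -0.002]
```

View pics/c6.png

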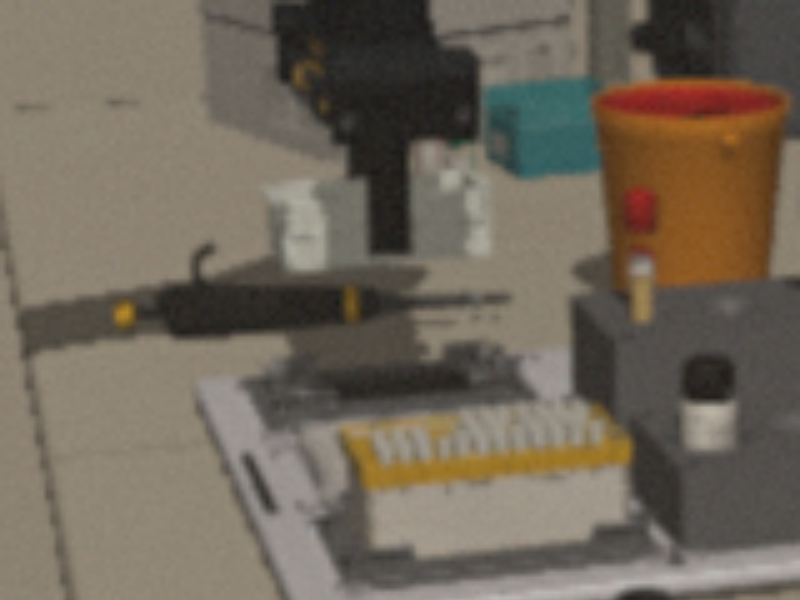

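```bash
python3 - <<'E'
from h import *
b=vision.read_camera('side')
L,R=cast(b,160+285/5,130+270/5,.0973),cast(b,160+488/5,130+253/5,.0973);print(L,R,(L+R)/2,np.linalg.norm(L-R))
go((442,342,60,181.3),(442,342,36.6,181.3))
E
```

```text
[0.38707642 0.31668605 0.0973    ] [0.49408697 0.32160125 0.0973    ] [0.44058169 0.31914365 0.0973    ] 0.10712337219372395
t 14.07 pos [442.8 341.5 115.6] rot [ 1.800e+02  1.000e-01 -1.788e+02] w 44.7 gf 9.8 F [ 0.5 -0.2  0.8]
(442, 342, 60, 181.3) -> [ 0.8  0.5 55.6] [ 0.     0.001 -0.001]
(442, 342, 36.6, 181.3) -> [ 0.8  0.5 79. ] [ 0.     0.001 -0.001]
```

>>> drive_tool(moves=[{"x":0,"y":0,"z":35,"rx":0,"ry":0,"rz":0,"fingers":1},{"x":0,"y":0,"z":55,"rx":0,"ry":0,"rz":0,"fingers":1},{"x":0,"y":0,"z":65,"rx":0,"ry":0,"rz":0,"fingers":1},{"x":0,"y":0,"z":73,"rx":0,"ry":0,"rz":0,"fingers":1},{"x":0,"y":0,"z":78,"rx":0,"ry":0,"rz":0,"fingers":1},{"x":0,"y":0,"z":78,"rx":0,"ry":0,"rz":0,"fingers":1},{"x":0,"y":0,"z":78,"rx":0,"ry":0,"rz":0,"fingers":1},{"x":0,"y":0,"z":78,"rx":0,"ry":0,"rz":0,"fingers":-1},{"x":0,"y":0,"z":78,"rx":0,"ry":0,"rz":0,"fingers":-1},{"x":0,"y":0,"z":78,"rx":0,"ry":0,"rz":0,"fingers":-1},{"x":0,"y":0,"z":78,"rx":0,"ry":0,"rz":0,"fingers":-1},{"x":0,"y":0,"z":78,"rx":0,"ry":0,"rz":0,"fingers":-1}])

```text
time_s: 15.58
tool_pos: [0.4419, 0.3418, 0.0366]
tool_rot: [180.0, 0.0, -178.7]
force: [-0.7, -0.1, 0.4]
grip_width: 0.0839
grasp_force: 0.0
```

```bash
python3 - <<'E'
from h import *
go((442,342,250,181.3),(510,100,250,180),(473,-86,250,180))
E
```

```text
t 15.57 pos [441.9 341.8  36.6] rot [ 180.     0.  -178.7] w 83.9 gf 0.0 F [-0.7 -0.1  0.4]
(442, 342, 250, 181.3) -> [-1.000e-01  2.000e-01 -2.134e+02] [ 0.  0. -0.]
(510, 100, 250, 180) -> [ -62.8 -243.3 -213.4] [0.    0.    0.022]
(473, -86, 250, 180) -> [ -21.6 -428.4 -213.4] [0.    0.    0.022]
```

>>> drive_tool(moves=[{"x":0,"y":0,"z":-25,"rx":0,"ry":0,"rz":0,"fingers":-1},{"x":0,"y":0,"z":-75,"rx":0,"ry":0,"rz":0,"fingers":-1},{"x":0,"y":0,"z":-130,"rx":0,"ry":0,"rz":0,"fingers":-1},{"x":0,"y":0,"z":-185,"rx":0,"ry":0,"rz":0,"fingers":-1},{"x":-15,"y":-50,"z":-213,"rx":0,"ry":0,"rz":0.01,"fingers":-1},{"x":-63,"y":-243,"z":-213,"rx":0,"ry":0,"rz":0.022,"fingers":-1},{"x":-63,"y":-243,"z":-213,"rx":0,"ry":0,"rz":0.022,"fingers":-1},{"x":-63,"y":-243,"z":-213,"rx":0,"ry":0,"rz":0.022,"fingers":-1},{"x":-63,"y":-243,"z":-213,"rx":0,"ry":0,"rz":0.022,"fingers":-1},{"x":-22,"y":-428,"z":-213,"rx":0,"ry":0,"rz":0.022,"fingers":-1},{"x":-22,"y":-428,"z":-213,"rx":0,"ry":0,"rz":0.022,"fingers":-1},{"x":-22,"y":-428,"z":-213,"rx":0,"ry":0,"rz":0.022,"fingers":-1},{"x":-22,"y":-428,"z":-213,"rx":0,"ry":0,"rz":0.022,"fingers":-1},{"x":-22,"y":-428,"z":-160,"rx":0,"ry":0,"rz":0.022,"fingers":-1},{"x":-22,"y":-428,"z":-110,"rx":0,"ry":0,"rz":0.022,"fingers":-1},{"x":-22,"y":-428,"z":-75,"rx":0,"ry":0,"rz":0.022,"fingers":-1},{"x":-22,"y":-428,"z":-75,"rx":0,"ry":0,"rz":0.022,"fingers":-1},{"x":-22,"y":-428,"z":-75,"rx":0,"ry":0,"rz":0.022,"fingers":-1}])

```text
time_s: 17.82
tool_pos: [0.4746, -0.0849, 0.1129]
tool_rot: [180.0, 0.1, -179.9]
force: [0.8, -0.1, 0.6]
grip_width: 0.0871
grasp_force: 0.0
```

```bash
python3 - <<'E'
from h import *
go((473,-86,41,180))
a=shot('top','t4.png')['image'];b=shot('side','s4.png')['image']
A=cv2.resize(a[210:340,130:260],(400,400));B=cv2.resize(b[170:300,230:360],(400,400))
cv2.imwrite('pics/c7.png',cv2.cvtColor(np.hstack([A,B]),cv2.COLOR_RGB2BGR))
E
```

```text
t 17.82 pos [474.6 -84.9 112.9] rot [ 1.800e+02  1.000e-01 -1.799e+02] w 87.1 gf 0.0 F [ 0.8 -0.1  0.6]
(473, -86, 41, 180) -> [ 1.7 -1.1 71.9] [0.    0.002 0.001]
```

View pics/c7.png

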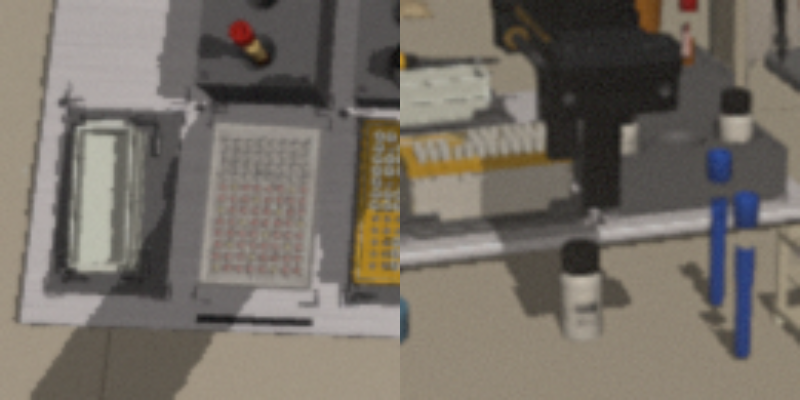

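>>> drive_tool(force=12, moves=[{"x":1,"y":-1,"z":30,"rx":0,"ry":0,"rz":0,"fingers":-1},{"x":1,"y":-1,"z":55,"rx":0,"ry":0,"rz":0,"fingers":-1},{"x":1,"y":-1,"z":72,"rx":0,"ry":0,"rz":0,"fingers":-1},{"x":1,"y":-1,"z":72,"rx":0,"ry":0,"rz":0,"fingers":-1},{"x":1,"y":-1,"z":72,"rx":0,"ry":0,"rz":0,"fingers":0},{"x":1,"y":-1,"z":72,"rx":0,"ry":0,"rz":0,"fingers":0.3},{"x":1,"y":-1,"z":72,"rx":0,"ry":0,"rz":0,"fingers":0.6},{"x":1,"y":-1,"z":72,"rx":0,"ry":0,"rz":0,"fingers":1},{"x":1,"y":-1,"z":72,"rx":0,"ry":0,"rz":0,"fingers":1},{"x":1,"y":-1,"z":72,"rx":0,"ry":0,"rz":0,"fingers":1},{"x":1,"y":-1,"z":72,"rx":0,"ry":0,"rz":0,"fingers":1},{"x":1,"y":-1,"z":72,"rx":0,"ry":0,"rz":0,"fingers":1}])

```text
time_s: 19.42
tool_pos: [0.4723, -0.0866, 0.0395]
tool_rot: [180.0, -0.0, -180.0]
force: [-0.3, -1.0, -0.5]
grip_width: 0.0264
grasp_force: 11.8
```

```bash
python3 - <<'E'
from h import *
go((473,-86,220,180),(602,115,220,181.3))
E
```

```text
t 19.43 pos [472.3 -86.6  39.5] rot [ 180.   -0. -180.] w 26.4 gf 11.8 F [-0.3 -1.  -0.5]
(473, -86, 220, 180) -> [  -0.7    0.6 -180.5] [ 0. -0.  0.]
(602, 115, 220, 181.3) -> [-129.7  201.6 -180.5] [ 0.    -0.    -0.022]
```

>>> drive_tool(moves=[{"x":0,"y":0,"z":-20,"rx":0,"ry":0,"rz":0,"fingers":1},{"x":0,"y":0,"z":-60,"rx":0,"ry":0,"rz":0,"fingers":1},{"x":0,"y":0,"z":-105,"rx":0,"ry":0,"rz":0,"fingers":1},{"x":0,"y":0,"z":-150,"rx":0,"ry":0,"rz":0,"fingers":1},{"x":-10,"y":15,"z":-180,"rx":0,"ry":0,"rz":0,"fingers":1},{"x":-32,"y":50,"z":-180,"rx":0,"ry":0,"rz":0,"fingers":1},{"x":-60,"y":93,"z":-180,"rx":0,"ry":0,"rz":-0.02,"fingers":1},{"x":-88,"y":136,"z":-180,"rx":0,"ry":0,"rz":-0.02,"fingers":1},{"x":-112,"y":175,"z":-180,"rx":0,"ry":0,"rz":-0.02,"fingers":1},{"x":-130,"y":202,"z":-170,"rx":0,"ry":0,"rz":-0.022,"fingers":1},{"x":-130,"y":202,"z":-140,"rx":0,"ry":0,"rz":-0.022,"fingers":1},{"x":-130,"y":202,"z":-110,"rx":0,"ry":0,"rz":-0.022,"fingers":1},{"x":-130,"y":202,"z":-110,"rx":0,"ry":0,"rz":-0.022,"fingers":1},{"x":-130,"y":202,"z":-110,"rx":0,"ry":0,"rz":-0.022,"fingers":1}])

```text
time_s: 21.18
tool_pos: [0.6029, 0.1155, 0.1507]
tool_rot: [180.0, 0.1, -178.7]
force: [-0.2, 0.1, -0.3]
grip_width: 0.0263
grasp_force: 11.8
```

```bash
python3 - <<'E'
from h import *
b=shot('side','s5.png')['image']
go((602,115,90,181.3),(602,115,71,181.3))
cv2.imwrite('pics/c8.png',cv2.cvtColor(cv2.resize(b[130:250,250:400],(750,600)),cv2.COLOR_RGB2BGR))
E
```

```text
t 21.23 pos [603.3 115.5 151.2] rot [ 1.800e+02  1.000e-01 -1.787e+02] w 26.0 gf 11.8 F [1.3 0.4 0.1]
(602, 115, 90, 181.3) -> [ 1.4 -0.5 61.2] [ 0.001  0.002 -0.001]
(602, 115, 71, 181.3) -> [ 1.5 -0.5 80.2] [ 0.001  0.002 -0.001]
```

View pics/c8.png

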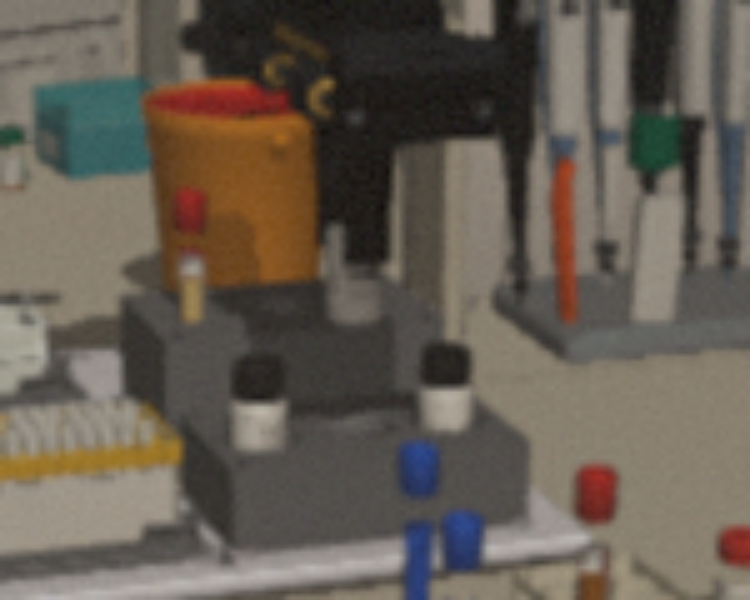

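```bash
python3 - <<'E'
from h import *
b=vision.read_camera('side')
for v in(305,312,319):print(cast(b,250+355/5-.4,130+v/5-.4,.111))
print(proj(b,(.602,.115,.111)), proj(b,(.602,.115-.013,.111)))
go((602,115,71,181.3))
E
```

```text
[0.61034369 0.13875281 0.111     ]
[0.60672246 0.12723565 0.111     ]
[0.60316209 0.11591206 0.111     ]
[320.24408205 193.54240953] [321.91779807 195.04579665]
t 21.27 pos [603.4 115.5 151.4] rot [ 180.     0.2 -178.7] w 26.4 gf 11.8 F [-0.4  0.2 -0.5]
(602, 115, 71, 181.3) -> [ 1.6 -0.6 80.3] [ 0.001  0.003 -0.001]
```

>>> drive_tool(moves=[{"x":1,"y":0,"z":30,"rx":0,"ry":0,"rz":0,"fingers":1},{"x":1,"y":0,"z":45,"rx":0,"ry":0,"rz":0,"fingers":1},{"x":1,"y":0,"z":55,"rx":0,"ry":0,"rz":0,"fingers":1},{"x":1,"y":0,"z":65,"rx":0,"ry":0,"rz":0,"fingers":1},{"x":1,"y":0,"z":74,"rx":0,"ry":0,"rz":0,"fingers":1},{"x":1,"y":0,"z":79,"rx":0,"ry":0,"rz":0,"fingers":1},{"x":1,"y":0,"z":79,"rx":0,"ry":0,"rz":0,"fingers":1},{"x":1,"y":0,"z":79,"rx":0,"ry":0,"rz":0,"fingers":1}])

```text
time_s: 22.28
tool_pos: [0.6015, 0.1156, 0.0708]
tool_rot: [180.0, 0.0, -178.7]
force: [0.3, 0.1, 0.0]
grip_width: 0.0261
grasp_force: 11.9
```

```bash
python3 - <<'E'
from h import *
go((602,115,71,181.3),(602,115,220,181.3),(620,-144,220,181.3))
E
```

```text
t 22.27 pos [601.5 115.6  70.8] rot [ 180.     0.  -178.7] w 26.1 gf 11.9 F [0.3 0.1 0. ]
(602, 115, 71, 181.3) -> [-0.5 -0.6 -0.2] [ 0.  0. -0.]
(602, 115, 220, 181.3) -> [  -0.6   -0.6 -149.2] [ 0.  0. -0.]
(620, -144, 220, 181.3) -> [ -12.8 -259.9 -149.3] [ 0.  0. -0.]
```

>>> drive_tool(moves=[{"x":0,"y":0,"z":0,"rx":0,"ry":0,"rz":0,"fingers":-1},{"x":0,"y":0,"z":0,"rx":0,"ry":0,"rz":0,"fingers":-1},{"x":0,"y":0,"z":0,"rx":0,"ry":0,"rz":0,"fingers":-1},{"x":0,"y":0,"z":-15,"rx":0,"ry":0,"rz":0,"fingers":-1},{"x":0,"y":0,"z":-55,"rx":0,"ry":0,"rz":0,"fingers":-1},{"x":0,"y":0,"z":-105,"rx":0,"ry":0,"rz":0,"fingers":-1},{"x":0,"y":0,"z":-149,"rx":0,"ry":0,"rz":0,"fingers":-1},{"x":-13,"y":-260,"z":-149,"rx":0,"ry":0,"rz":0,"fingers":-1},{"x":-13,"y":-260,"z":-149,"rx":0,"ry":0,"rz":0,"fingers":-1},{"x":-13,"y":-260,"z":-149,"rx":0,"ry":0,"rz":0,"fingers":-1},{"x":-13,"y":-260,"z":-149,"rx":0,"ry":0,"rz":0,"fingers":-1},{"x":-13,"y":-260,"z":-149,"rx":0,"ry":0,"rz":0,"fingers":-1},{"x":-13,"y":-260,"z":-110,"rx":0,"ry":0,"rz":0,"fingers":-1},{"x":-13,"y":-260,"z":-90,"rx":0,"ry":0,"rz":0,"fingers":-1},{"x":-13,"y":-260,"z":-90,"rx":0,"ry":0,"rz":0,"fingers":-1},{"x":-13,"y":-260,"z":-90,"rx":0,"ry":0,"rz":0,"fingers":-1}])

```text
time_s: 24.28
tool_pos: [0.6209, -0.1437, 0.1618]
tool_rot: [-180.0, 0.1, -178.7]
force: [0.1, -0.0, 0.3]
grip_width: 0.0873
grasp_force: 0.0
```

```bash
python3 - <<'E'
from h import *
a=shot('top','t6.png')['image'];b=shot('side','s6.png')['image']
go((620,-144,101,181.3))
A=cv2.resize(a[170:300,190:320],(400,400));B=cv2.resize(b[170:300,290:420],(400,400))
cv2.imwrite('pics/c9.png',cv2.cvtColor(np.hstack([A,B]),cv2.COLOR_RGB2BGR))
E
```

```text
t 24.38 pos [ 621.  -144.1  162.1] rot [-1.800e+02  1.000e-01 -1.787e+02] w 86.9 gf 0.0 F [ 0.2 -1.3  0. ]
(620, -144, 101, 181.3) -> [ 1.2  0.2 61.1] [-0.     0.003  0.   ]
```

View pics/c9.png

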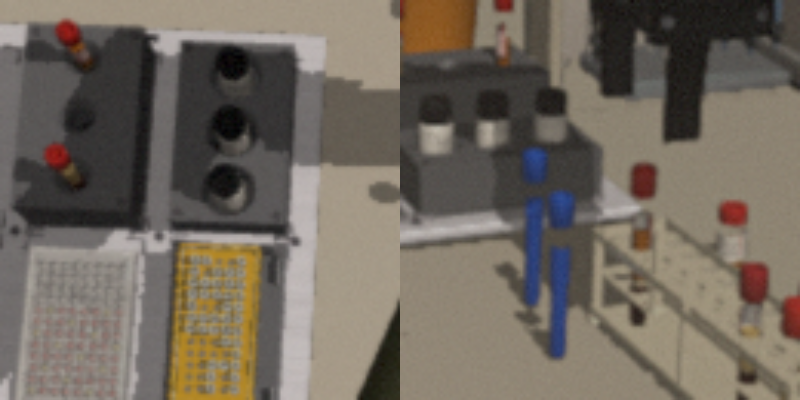

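>>> drive_tool(force=10, moves=[{"x":1,"y":0,"z":30,"rx":0,"ry":0,"rz":0,"fingers":-1},{"x":1,"y":0,"z":50,"rx":0,"ry":0,"rz":0,"fingers":-1},{"x":1,"y":0,"z":61,"rx":0,"ry":0,"rz":0,"fingers":-1},{"x":1,"y":0,"z":61,"rx":0,"ry":0,"rz":0,"fingers":-1},{"x":1,"y":0,"z":61,"rx":0,"ry":0,"rz":0,"fingers":0},{"x":1,"y":0,"z":61,"rx":0,"ry":0,"rz":0,"fingers":0.3},{"x":1,"y":0,"z":61,"rx":0,"ry":0,"rz":0,"fingers":0.6},{"x":1,"y":0,"z":61,"rx":0,"ry":0,"rz":0,"fingers":1},{"x":1,"y":0,"z":61,"rx":0,"ry":0,"rz":0,"fingers":1},{"x":1,"y":0,"z":61,"rx":0,"ry":0,"rz":0,"fingers":1},{"x":1,"y":0,"z":61,"rx":0,"ry":0,"rz":0,"fingers":1},{"x":1,"y":0,"z":61,"rx":0,"ry":0,"rz":0,"fingers":1}])

```text
time_s: 25.88
tool_pos: [0.6191, -0.1442, 0.0995]
tool_rot: [180.0, 0.0, -178.7]
force: [0.3, -0.5, -0.3]
grip_width: 0.0166
grasp_force: 10.0
```

```bash
python3 - <<'E'
from h import *
go((620,-144,285,181.3),(600,229,285,181.3))
E
```

```text
t 25.88 pos [ 619.1 -144.2   99.5] rot [ 180.     0.  -178.7] w 16.6 gf 10.0 F [ 0.3 -0.5 -0.3]
(620, -144, 285, 181.3) -> [  -0.9    0.2 -185.5] [ 0.  0. -0.]
(600, 229, 285, 181.3) -> [  10.8  373.6 -185.4] [ 0.  0. -0.]
```

>>> drive_tool(moves=[{"x":0,"y":0,"z":-15,"rx":0,"ry":0,"rz":0,"fingers":1},{"x":0,"y":0,"z":-45,"rx":0,"ry":0,"rz":0,"fingers":1},{"x":0,"y":0,"z":-80,"rx":0,"ry":0,"rz":0,"fingers":1},{"x":0,"y":0,"z":-110,"rx":0,"ry":0,"rz":0,"fingers":1},{"x":6,"y":12,"z":-140,"rx":0,"ry":0,"rz":0,"fingers":1},{"x":16,"y":45,"z":-165,"rx":0,"ry":0,"rz":0,"fingers":1},{"x":26,"y":90,"z":-170,"rx":0,"ry":0,"rz":0,"fingers":1},{"x":36,"y":138,"z":-170,"rx":0,"ry":0,"rz":0,"fingers":1},{"x":44,"y":185,"z":-170,"rx":0,"ry":0,"rz":0,"fingers":1},{"x":42,"y":232,"z":-170,"rx":0,"ry":0,"rz":0,"fingers":1},{"x":34,"y":278,"z":-170,"rx":0,"ry":0,"rz":0,"fingers":1},{"x":24,"y":322,"z":-170,"rx":0,"ry":0,"rz":0,"fingers":1},{"x":15,"y":355,"z":-170,"rx":0,"ry":0,"rz":0,"fingers":1},{"x":11,"y":373,"z":-170,"rx":0,"ry":0,"rz":0,"fingers":1},{"x":11,"y":373,"z":-150,"rx":0,"ry":0,"rz":0,"fingers":1},{"x":11,"y":373,"z":-120,"rx":0,"ry":0,"rz":0,"fingers":1},{"x":11,"y":373,"z":-100,"rx":0,"ry":0,"rz":0,"fingers":1},{"x":11,"y":373,"z":-100,"rx":0,"ry":0,"rz":0,"fingers":1},{"x":11,"y":373,"z":-100,"rx":0,"ry":0,"rz":0,"fingers":1}])

```text
time_s: 28.25
tool_pos: [0.6005, 0.2282, 0.2009]
tool_rot: [180.0, 0.1, -178.8]
force: [0.3, 0.3, -0.1]
grip_width: 0.0161
grasp_force: 10.0
```

```bash
python3 - <<'E'
from h import *
b=shot('side','s7.png');im=b['image']
go((600,229,127,181.3))
print('foot expected px',proj(b,(.600,.229,.109)),'grasp',proj(b,(.6,.229,.2)))
cv2.imwrite('pics/c10.png',cv2.cvtColor(cv2.resize(im[110:230,240:390],(750,600),interpolation=cv2.INTER_CUBIC),cv2.COLOR_RGB2BGR))
E
```

```text
t 28.3 pos [600.6 228.4 201.2] rot [ 1.799e+02  1.000e-01 -1.787e+02] w 16.1 gf 10.0 F [-1.3 -0.9 -0. ]
(600, 229, 127, 181.3) -> [ 0.8  0.5 74.2] [ 0.001  0.002 -0.001]
foot expected px [305.9885292  182.24410117] grasp [305.95636499 146.47341825]
```

View pics/c10.png

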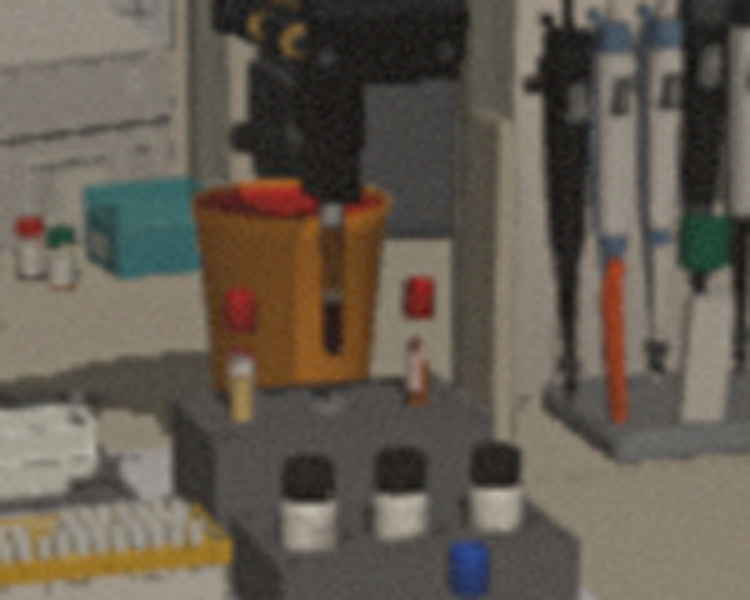

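>>> drive_tool(moves=[{"x":1,"y":0,"z":10,"rx":0,"ry":0,"rz":0,"fingers":1},{"x":1,"y":0,"z":18,"rx":0,"ry":0,"rz":0,"fingers":1},{"x":1,"y":0,"z":24,"rx":0,"ry":0,"rz":0,"fingers":1},{"x":1,"y":0,"z":30,"rx":0,"ry":0,"rz":0,"fingers":1},{"x":1,"y":0,"z":36,"rx":0,"ry":0,"rz":0,"fingers":1},{"x":1,"y":0,"z":40,"rx":0,"ry":0,"rz":0,"fingers":1},{"x":1,"y":0,"z":40,"rx":0,"ry":0,"rz":0,"fingers":1},{"x":1,"y":0,"z":40,"rx":0,"ry":0,"rz":0,"fingers":1}])

```text
time_s: 29.3
tool_pos: [0.599, 0.2284, 0.1598]
tool_rot: [180.0, 0.0, -178.7]
force: [-0.7, -0.0, 0.0]
grip_width: 0.0162
grasp_force: 10.0
```

```bash
python3 - <<'E'
from h import *
a=shot('top','t8.png');b=shot('side','s8.png');im=b['image']
go((600,229,126.5,181.3))
print(np.round(sensors.get_obs()['wrist_torque'],2))
cv2.imwrite('pics/c11.png',cv2.cvtColor(cv2.resize(im[130:210,270:350],(500,500),interpolation=cv2.INTER_CUBIC),cv2.COLOR_RGB2BGR))
E
```

```text
t 29.4 pos [599.  228.4 159.9] rot [ 180.     0.  -178.7] w 16.2 gf 10.0 F [-0.2  0.  -0.6]
(600, 229, 126.5, 181.3) -> [-1.   0.6 33.4] [ 0.     0.001 -0.   ]
[ 0.05 -0.02 -0.05]
```

View pics/c11.png

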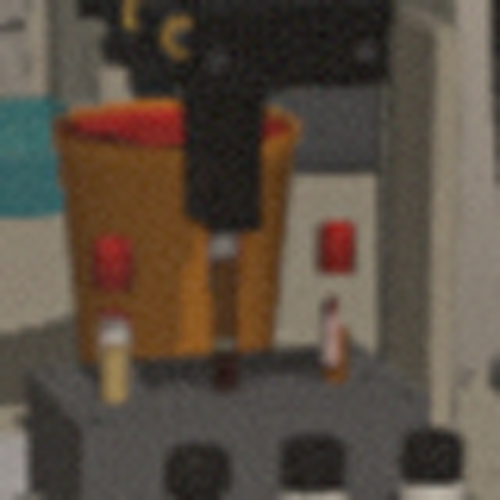

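The foot is entering the bore (crop 226,388), upright and with no contact force. Lowering further.

>>> drive_tool(moves=[{"x":-1,"y":0,"z":8,"rx":0,"ry":0,"rz":0,"fingers":1},{"x":-1,"y":0,"z":15,"rx":0,"ry":0,"rz":0,"fingers":1},{"x":-1,"y":0,"z":21,"rx":0,"ry":0,"rz":0,"fingers":1},{"x":-1,"y":0,"z":27,"rx":0,"ry":0,"rz":0,"fingers":1},{"x":-1,"y":0,"z":31,"rx":0,"ry":0,"rz":0,"fingers":1},{"x":-1,"y":0,"z":33,"rx":0,"ry":0,"rz":0,"fingers":1},{"x":-1,"y":0,"z":33,"rx":0,"ry":0,"rz":0,"fingers":1},{"x":-1,"y":0,"z":33,"rx":0,"ry":0,"rz":0,"fingers":1}])

```text
time_s: 30.4
tool_pos: [0.5999, 0.2285, 0.1267]
tool_rot: [180.0, 0.0, -178.7]
force: [-1.2, -0.5, -0.2]
grip_width: 0.016
grasp_force: 10.0
```

```bash
python3 - <<'E'
from h import *
go((600,229,240,181.3))
E
```

```text
t 30.4 pos [599.9 228.5 126.7] rot [ 180.     0.  -178.7] w 16.0 gf 10.0 F [-1.2 -0.5 -0.2]
(600, 229, 240, 181.3) -> [  -0.2    0.6 -113.3] [ 0.  0. -0.]
```

>>> drive_tool(moves=[{"x":0,"y":0,"z":0,"rx":0,"ry":0,"rz":0,"fingers":0},{"x":0,"y":0,"z":0,"rx":0,"ry":0,"rz":0,"fingers":-0.5},{"x":0,"y":0,"z":0,"rx":0,"ry":0,"rz":0,"fingers":-1},{"x":0,"y":0,"z":0,"rx":0,"ry":0,"rz":0,"fingers":-1},{"x":0,"y":0,"z":0,"rx":0,"ry":0,"rz":0,"fingers":-1},{"x":0,"y":0,"z":-20,"rx":0,"ry":0,"rz":0,"fingers":-1},{"x":0,"y":0,"z":-70,"rx":0,"ry":0,"rz":0,"fingers":-1},{"x":0,"y":0,"z":-125,"rx":0,"ry":0,"rz":0,"fingers":-1},{"x":70,"y":-300,"z":-130,"rx":0,"ry":0,"rz":0,"fingers":-1},{"x":70,"y":-300,"z":-130,"rx":0,"ry":0,"rz":0,"fingers":-1},{"x":70,"y":-300,"z":-130,"rx":0,"ry":0,"rz":0,"fingers":-1},{"x":70,"y":-300,"z":-130,"rx":0,"ry":0,"rz":0,"fingers":-1},{"x":70,"y":-400,"z":-130,"rx":0,"ry":0,"rz":0,"fingers":-1},{"x":70,"y":-400,"z":-130,"rx":0,"ry":0,"rz":0,"fingers":-1},{"x":70,"y":-400,"z":-130,"rx":0,"ry":0,"rz":0,"fingers":-1},{"x":70,"y":-400,"z":-130,"rx":0,"ry":0,"rz":0,"fingers":-1}])

```text
time_s: 32.4
tool_pos: [0.538, -0.1771, 0.2584]
tool_rot: [-179.9, 0.1, -179.1]
force: [-0.1, 0.1, 0.3]
grip_width: 0.0869
grasp_force: 0.0
```

```bash
python3 - <<'E'
from h import *
a=shot('top','t9.png')['image'];b=shot('side','s9.png')['image'];go()
A=cv2.resize(a[170:330,130:310],(450,400),interpolation=cv2.INTER_CUBIC);B=cv2.resize(b[130:290,190:330],(350,400),interpolation=cv2.INTER_CUBIC)
cv2.imwrite('pics/c12.png',cv2.cvtColor(np.hstack([A,B]),cv2.COLOR_RGB2BGR))
E
```

```text
t 32.5 pos [ 539.1 -172.4  257.6] rot [ 1.799e+02  1.000e-01 -1.787e+02] w 87.0 gf 0.0 F [0.3 0.9 0.3]
```

View pics/c12.png

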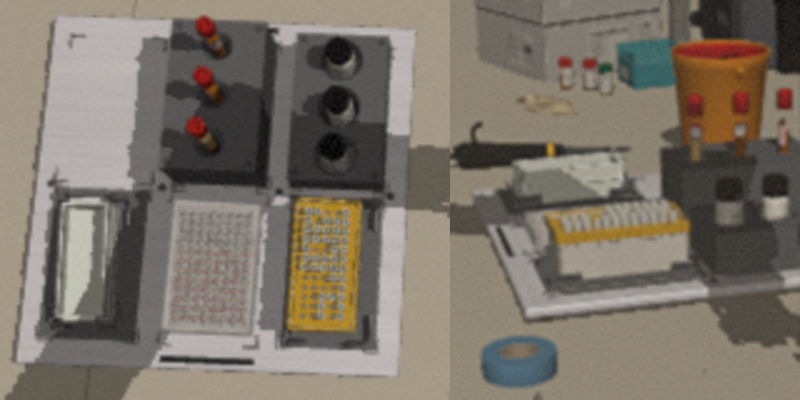

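The tube stands in line with its neighbours (crop 205,85), as does the bottle (340,105). The tip box and trough lie in their carriers and the plate is unmoved. One last numeric check of the trough before hand-in.

```bash
python3 - <<'E'
from h import *
a=vision.read_camera('top')
h=cv2.cvtColor(a['image'],cv2.COLOR_RGB2GRAY).astype(int);s=cv2.cvtColor(a['image'],cv2.COLOR_RGB2HSV)
m=(cv2.inRange(s,(30,8,90),(90,255,255)));M=np.zeros_like(m);M[240:305,150:182]=m[240:305,150:182]
k=max(cv2.findContours(cv2.morphologyEx(M,3,np.ones((5,5))),0,1)[0],key=cv2.contourArea)
C=np.array([cast(a,*p,.058) for p in cv2.boxPoints(cv2.minAreaRect(k))]);print(C.round(3).tolist(),C.mean(0))
print('tube top exp',proj(a,(.6,.229,.149)),'seen',(130+203/2.5,170+76/2.5))
E
```

```text
[[0.386, 0.366, 0.058], [0.505, 0.37, 0.058], [0.503, 0.315, 0.058], [0.384, 0.312, 0.058]] [0.44437439 0.34075865 0.058     ]
tube top exp [210.21154243 199.12030593] seen (211.2, 200.4)
```

```bash
python3 -c "
from h import *
print(workorder.sign_off())"
```

```text
the job is handed in; nothing more can be done
None
```

I put the tip box, trough, bottle and tall tube in their free places and handed the job in at about 33 s; the last pictures showed all four seated and the well plate unmoved, but sign-off returned no verdict.

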